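# Drop the small cleaning balls onto the grading screen

### The job

The tilting jar holds small and large screen-cleaning balls. Turn its cap so that the narrow curved slot, not the large round hole, lies over the jar's outlet (at the lowest edge of the cap, so the grip bar is level), then tip the jar with its lever until all five small balls have dropped into the grading screen below, the two large ones staying in the jar. Swing the lever back so that the jar stands fully home again and leave the cap as set.

Things in the scene. Friction and masses are not known exactly. Their poses are not given: they have to be found in the camera images.
- stand: grey trunnion stand, two upright cheeks 240 mm apart over all, fixed to the bench; origin on the bench straight below the jar's pivot. Its x points away from the robot's side, y along the pivot axis (to the left), z up. The pivot is 160 mm above the origin
- jar (a joint): tip angle of the clear jar (bore 90 mm, 98 mm deep) about the pivot: 0 = home, against its stop, mouth up and leaning 35 deg from vertical towards -x of the stand; grows as the mouth swings over to -x and down, to 2.0 (115 deg, the other stop). Friction about 0.25 N m holds it where it is left; balls run out well beyond about 1.6, and one that hangs up comes loose if the jar is rocked
- cap (a joint): turn of the perforated cap, rad, counter-clockwise positive looking at the cap's face. 0 = narrow curved slot (15 mm wide, 96 deg long) over the jar's outlet, which is in the lower part of the mouth; 3.14 = round 39 mm hole over it; between, more or less shut. Runs from -0.7 to 3.5, no click; friction 0.06 N m. Starts between 0.75 and 1.4
- cap_grip (a point): middle of the black grip bar on the cap's face, on the cap's axis, 15 mm above the face. z points out along the cap's axis (35 deg from vertical when home), y along the bar. Bar 66 long, 12 thick (along x), 27 high above the face; the cap is 107 across. At cap 0 the bar is level, parallel to the stand's y, and x here points up the face
- lever_grip (a point): middle of the free length of the black round hand grip of the lever, 16 diameter, 60 long, parallel to the stand's y, at the jar's left (+y) side. It circles the pivot at 90 mm radius, fixed to the jar: at jar 0 it leans 57.5 deg back from straight up (to +x of the stand), at jar 2.0 as far forward (to -x). It lies 167 mm to +y of the stand's origin
- jar_mid (a point): centre of the clear jar, on the pivot axis; balls inside the jar are within 60 mm of it
- screen: round grey grading screen, an open pan 202 across and 34 high, its floor 12 mm up, standing firmly on the bench between the cheeks under the jar; origin at the centre of its underside
- small_1_center (a point): centre of a small dark ball, 12 mm diameter, at first in the jar
- small_2_center (a point): centre of a small dark ball, 12 mm diameter, at first in the jar
- small_3_center (a point): centre of a small dark ball, 12 mm diameter, at first in the jar
- small_4_center (a point): centre of a small dark ball, 12 mm diameter, at first in the jar
- small_5_center (a point): centre of a small dark ball, 12 mm diameter, at first in the jar
- large_1_center (a point): centre of a large dark ball, 36 mm diameter, in the jar
- large_2_center (a point): centre of a large dark ball, 36 mm diameter, in the jar

How it is judged:
On the way, in this order (a step that is already met when the one before it is completed fails the run):
1. with the jar still home, the cap is turned so that the slot lies over the outlet (value of joint cap between -0.17 and 0.17 rad and value of joint jar below 0.09 rad), for 0.2 s.
2. the jar is tipped over, cap still on the slot, large balls held back (value of joint jar above 1.4 rad and value of joint cap between -0.17 and 0.17 rad), for 0.1 s.
At the end, for the whole second after the job is handed in: All five small balls lie at rest in the screen, both large balls are in the jar, the jar is home (within 5 deg of its stop) and the cap is on the slot (within 10 deg); robot clear (all of step 1 and horizontal distance between each of small_1_center, small_2_center, small_3_center, small_4_center, small_5_center and screen below 0.095 m and height (world z) of each of small_1_center, small_2_center, small_3_center, small_4_center, small_5_center below 0.035 m and linear speed of each of small_1, small_2, small_3, small_4, small_5 below 0.05 m/s and distance between each of large_1_center, large_2_center and jar_mid below 0.065 m); the robot touches nothing.
It fails at once if a large ball leaves the jar (distance between any of large_1_center, large_2_center and jar_mid above 0.09 m).
It also fails if it takes over 58 s, if anything falls off the work surface, if the arm or the gripper's body presses on something with over 40 N, if the wrist force passes 120 N, or if a joint passes its speed limit or range.

### The arm

A 6-joint arm with a two-finger parallel gripper is mounted at the origin on a cart in front of the work surface, level with it; the furniture and walls round the work are solid. World frame = base frame: x ahead of the robot, y to its left, z up, the work surface at z = 0. Lengths are in m, angles in rad, forces in N, time in s.
With the tool pointing down it reaches from about 0.275 to 0.875 m from the base axis. Payload 12.5 kg.
Tool frame: the origin (TCP) lies on the centre line of the jaws, within the pads' length; the fingertips stand 17 mm ahead of it and the grasp point (between the pads) lies 2 mm behind it; y points along the fingers, z is the direction in which the jaws open and shut, and the axes are right-handed (so a half turn about y gives the same grasp; the last joint's range is limited). The gripper opens to 85 mm and grips with 20 to 120 N. Pads are 22 mm wide; open, the fingers measure 114 mm over their backs; the gripper's body (76 mm by 85 mm) begins 54 mm behind the grasp point. The pads swing forward as they close: fully open they stand 13 mm farther back than shut.
Start: joints at [1.163, 0.351, 1.652, -0, 1.139, -0.085], TCP at [0.174, 0.522, 0.217] pointing down, gripper open.
Joint ranges: [-2.75, 2.75], [-0.79, 2.1], [0.01, 2.65], [-1.57, 4.71], [0.07, 3.14], [-2.87, 2.87]. Speed limits (rad/s): [2.22, 2.22, 2.79, 3.14, 3.14, 3.14].

### API

Orientations are given as a unit quaternion [x, y, z, w].
In Python, from station import ctrl gives the robot as it stands. The module is installed in compiled form; this text tells all that it offers.
- The arm moves only by the tool move_arm, never from a script. Its argument "rows" is a list of rows, each an object with "offset": the shift along the world's x, y, z in m, a list of three; "dr": the turn, a rotation vector about the world's x, y, z in degrees, a list of three; "gripper": the closure, from 0 (fully open) to 1 (shut). In form: [{"offset": [dx, dy, dz], "dr": [rx, ry, rz], "gripper": gripper}, ...]. A call has exactly 8 rows; each row is the pose to reach, as a shift and turn from the pose measured when the call began; what a row does not reach only later rows make up. A row lasts 1/8 s, in which the tool goes at most 62.5 mm and 10.7 degrees, less where a joint would pass 70% of its speed; a pose out of reach is approached as far as the arm can. A call with a gripper value outside its range is refused whole. The fingers move at their own pace and stop on an object; "grip_force" is the grip in N (left out, the last holds). Time passes only in rows, so rows that repeat a pose let the fingers close, or fill a call up. It gives the time, the measured TCP pose, the force and the opening at its end, in the units of the state.
- ctrl.get_obs(): the state, without advancing time (a new reading comes with each control period).
- ctrl.snapshot(name): name is "scene" or "top" or "wrist"; returns a dict with "frame" (480x640x3 uint8, red, green, blue), "fx", "fy", "cx", "cy" (pixels), "R" (3x3) and "t" (3): a world point X has camera coordinates R X + t; the wrist camera has in their place "T_tool_cam" (4x4, takes a point from camera to tool coordinates, whose origin is the TCP and whose axes are the tool frame's). Camera axes: x right, y down, z forward; pixel columns grow to the right and rows downward; lengths in m; the calibration is good to about 2 mm. A picture is of the moment at which its call begins: read the wrist's pose just before it. There is no depth.
- ctrl.close_job(): hands the job in, once; it reports no verdict.
Trained networks look in the newest picture that a camera, given by its name, has taken for a name from the list of things; names that differ only in an ending like _2 or _b are one class to them, and where a whole thing is asked for, a point or a joint stands for the part that bears it (a point fixed in the world has none). Each returns a list of dicts, best first, with "confidence" (0 to 1); they miss things now and then, are a little off and sometimes report something else, mostly with a low value. They report only what shows in the picture. A call takes as long as a camera call.
- ctrl.boxes_of(camera, label): "box" ([left, top, right, bottom] in pixels, round what is visible of it).
- ctrl.spot_point(camera, label): "centre" ([row, column] in pixels: a listed point, or the origin of a listed thing).
The state is a dict: "time": time; "q": joint angles; "qvel": joint speeds; "joint_efforts": joint torques, N m; "position": TCP position; "tcp_rot": TCP orientation; "force": force on the tool from outside, world axes, zero at the start; "wrist_torque": the same for the moment, N m; "width": opening from 0.0 (shut) to 1.0 (fully open).
Only numpy, scipy, OpenCV 4.12 (cv2) and the standard library are available. Lean on these libraries where they do the work, as an engineer would, in place of code of your own. Each camera call takes 0.05 s, during which the arm holds its last target. There are 200 camera calls.

## Working session

There is one attempt and no reset: what is moved stays moved. The work goes in short steps, Python scripts to look and compute and a tool call to move; the robot and the scene stay as the last step left them, time stands still between calls to the robot, and variables do not carry over. Pictures are saved under pics/ and viewed, about 8 in all and at most 12, crops included, and the job is handed in when it is done.

Besides the shell and the picture viewer there is one more tool, called after "Request:" as name(argument=value, ...) on one line, values as JSON. move_arm: Moves the arm, as the interface text tells. Its arguments: {"type":"object","properties":{"rows":{"type":"array","items":{"type":"object","properties":{"offset":{"type":"array","items":{"type":"number"}},"dr":{"type":"array","items":{"type":"number"}},"gripper":{"type":"number"}}}},"grip_force":{"type":"number"}},"required":["rows"]}

```bash
mkdir -p pics; cat > h.py <<'E'
import numpy as np,cv2
from station import ctrl
from scipy.spatial.transform import Rotation as R
def snap(n,f=None):
    o=ctrl.get_obs() 
    s=ctrl.snapshot(n)
    if n=='wrist':
        T=np.eye(4);T[:3,:3]=R.from_quat(o['tcp_rot']).as_matrix();T[:3,3]=o['position']
        M=np.linalg.inv(T@np.array(s['T_tool_cam']));s['R']=M[:3,:3];s['t']=M[:3,3]
    if f: cv2.imwrite('pics/'+f,s['frame'][:,:,::-1])
    return s
def ray(s,rc):
    d=np.array([(rc[1]-s['cx'])/s['fx'],(rc[0]-s['cy'])/s['fy'],1.])
    Rm=np.array(s['R']);return -Rm.T@np.array(s['t']),(lambda v:v/np.linalg.norm(v))(Rm.T@d)
def tri(rs):
    A=0;b=0
    for c,d in rs:
        P=np.eye(3)-np.outer(d,d);A=A+P;b=b+P@c
    return np.linalg.solve(A,b)
def proj(s,X):
    c=np.array(s['R'])@X+s['t'];return np.array([s['cx']+s['fx']*c[0]/c[2],s['cy']+s['fy']*c[1]/c[2]])
E
python3 - <<'E'
from h import *
o=ctrl.get_obs();print(o['time'],o['position'],o['tcp_rot'],R.from_quat(o['tcp_rot']).as_matrix().round(3))
S={n:snap(n,n+'0.png') for n in('scene','top')}
for n,s in S.items(): print(n,'cam',(-np.array(s['R']).T@np.array(s['t'])).round(3))
for l in('stand','screen','cap_grip','lever_grip','jar_mid','small_1_center','large_1_center'):
    rs=[]
    for n in S:
        p=ctrl.spot_point(n,l);print(l,n,[(np.round(q['centre'],1),round(q['confidence'],2)) for q in p[:3]])
        if p: rs.append(ray(S[n],p[0]['centre']))
    if len(rs)==2: print('  ->',tri(rs).round(4))
print(ctrl.get_obs()['time'])
cv2.imwrite('pics/both.png',cv2.resize(np.hstack([S['scene']['frame'],S['top']['frame']])[:,:,::-1],(800,300)))
E
```

```text
0.0 [0.17430317 0.52126284 0.2160267 ] [ 0.69833209 -0.11377306  0.11353611 -0.69749375] [[ 0.948 -0.001  0.317]
 [-0.317 -0.001  0.948]
 [-0.    -1.    -0.001]]
scene cam [ 0.082 -0.265  0.793]
top cam [0.399 0.018 1.199]
stand scene []
stand top []
screen scene [(array([333.8, 337.6]), 0.67)]
screen top [(array([292.9, 367.9]), 0.85)]
  -> [ 0.5059 -0.0797  0.0154]
cap_grip scene [(array([256.6, 346.9]), 0.89)]
cap_grip top [(array([270. , 375.3]), 0.81)]
  -> [ 0.5275 -0.0773  0.2047]
lever_grip scene [(array([173. , 294.8]), 0.72)]
lever_grip top [(array([195.3, 278.4]), 0.94), (array([267.8, 361.5]), 0.38)]
  -> [0.6541 0.0861 0.2055]
jar_mid scene []
jar_mid top [(array([195.4, 279.4]), 0.58)]
small_1_center scene []
small_1_center top []
large_1_center scene []
large_1_center top []
0.8
```

View pics/scene0.png

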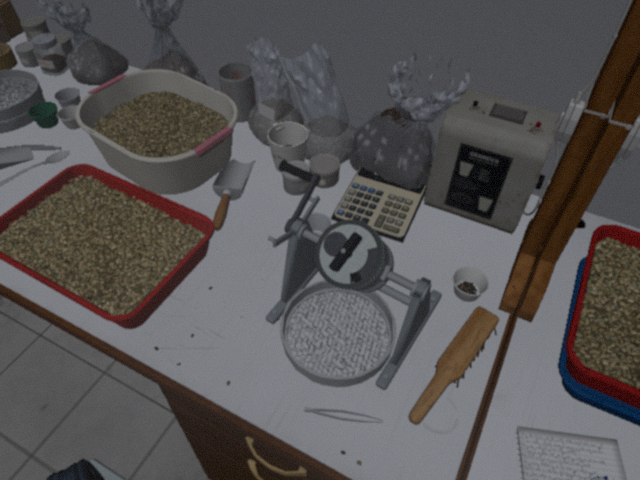

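View pics/top0.png

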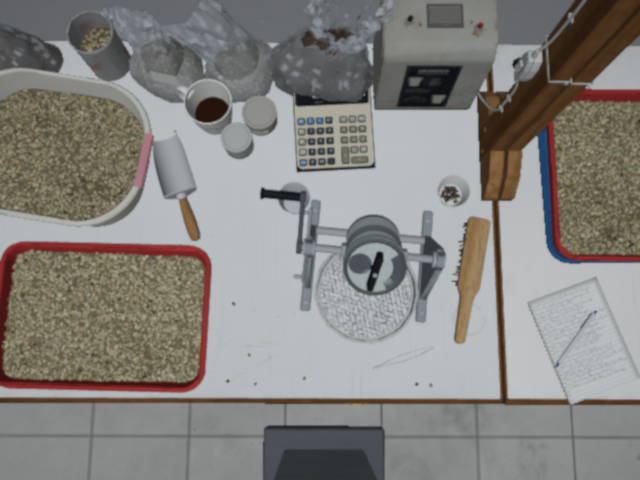

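Both views show the stand with the cap facing the robot and its bar steep, at top px (381,253)-(370,290), so cap ≈ 1.2. The lever grip is at top px (280,195).

```bash
cat >> h.py <<'E'
def frame(p):
    ox,oy,psi,d=p[:4];Rz=R.from_euler('z',psi).as_matrix();O=np.array([ox,oy,0.])
    a=np.deg2rad(35);ax=Rz@[-np.sin(a),0,np.cos(a)];X=Rz@[np.cos(a),0,np.sin(a)];Y=Rz[:,1]
    cap=O+[0,0,.16]+d*ax
    b=np.deg2rad(57.5);lev=O+Rz@[.09*np.sin(b),.167,.16+.09*np.cos(b)]
    return dict(O=O,Rz=Rz,ax=ax,X=X,Y=Y,cap=cap,lev=lev)
def tool(F,th):  # jaws along bar x, tool y into the cap
    z=np.cos(th)*F['X']+np.sin(th)*F['Y'];y=-F['ax'];return np.c_[np.cross(y,z),y,z]
E
python3 - <<'E'
from h import *
from scipy.optimize import least_squares
S={n:snap(n) for n in('scene','top')}
px={('scene','cap'):(346.9,256.6),('top','cap'):(375.3,270),('scene','lev'):(294.8,173),('top','lev'):(278.4,195.3)}
def res(p):
    F=frame(p);e=[]
    for (n,k),v in px.items(): e+=list(proj(S[n],F[k])-v)
    # lever handle direction in top image
    a=proj(S['top'],F['lev']+.03*F['Y'])-proj(S['top'],F['lev']-.03*F['Y']);e.append(10*(a[1]/a[0]-4/38))
    return np.array(e)
r=least_squares(res,[.56,-.07,-.1,.06]);print(r.x.round(4),r.fun.round(1))
F=frame(r.x);print(F['cap'],F['lev'])
# bar angle from both
from scipy.optimize import minimize_scalar
for n,a,b in(('top',(381,253),(370,290)),('scene',(360,236),(333,270))):
    v=np.subtract(a,b)*1.
    f=lambda th:(lambda w:abs(w[0]*v[1]-w[1]*v[0]))((lambda c:(c/np.linalg.norm(c)))(proj(S[n],F['cap']+.02*(np.cos(th)*F['Y']-np.sin(th)*F['X']))-proj(S[n],F['cap'])))
    print(n,min(np.arange(.5,1.7,.01),key=f))
o=ctrl.get_obs();R0=R.from_quat(o['tcp_rot'])
T=R.from_matrix(tool(F,1.2))
print('dr',np.rad2deg((T*R0.inv()).as_rotvec()),'off',F['cap']+.13*F['ax']-o['position'])
E
```

```text
[ 0.5612 -0.0778 -0.0796  0.0564] [-0.4 -1.8 -1.4 -0.8  0.9  0.7  1.7  2.1 -0.2]
[ 0.52893172 -0.07523462  0.20617585] [0.65011002 0.08262692 0.20835696]
top 1.4200000000000008
scene 1.3500000000000008
dr [ -0.55116919 -35.02193905  -7.08286503] off [ 0.28017044 -0.59087985  0.09609945]
```

Request:
move_arm(rows=[{"offset": [0, -0.02, 0.05], "dr": [0, 0, 0], "gripper": 0}, {"offset": [0.03, -0.07, 0.08], "dr": [0, 0, 0], "gripper": 0}, {"offset": [0.06, -0.12, 0.1], "dr": [0, -5, -1], "gripper": 0}, {"offset": [0.09, -0.18, 0.11], "dr": [0, -10, -2], "gripper": 0}, {"offset": [0.12, -0.24, 0.12], "dr": [0, -15, -3], "gripper": 0}, {"offset": [0.15, -0.3, 0.12], "dr": [0, -20, -4], "gripper": 0}, {"offset": [0.18, -0.36, 0.12], "dr": [0, -25, -5], "gripper": 0}, {"offset": [0.21, -0.42, 0.12], "dr": [0, -30, -6], "gripper": 0}])

```text
time: 1.9
position: [0.373, 0.1236, 0.3371]
tcp_rot: [-0.637, -0.037, -0.328, 0.697]
force: [1.8, 0.3, 0.3]
width: 0.999
```

```bash
python3 - <<'E'
from h import *
F=frame([.5612,-.0778,-.0796,.06])
o=ctrl.get_obs();R0=R.from_quat(o['tcp_rot']);print(o['q'].round(2) if hasattr(o['q'],'round') else o['q'])
T=R.from_matrix(tool(F,1.38))
print('dr',np.rad2deg((T*R0.inv()).as_rotvec()),'off',F['cap']+.13*F['ax']-o['position'])
E
```

```text
[ 0.34 -0.32  2.13 -0.26  0.86 -0.68]
dr [-6.01796274 -4.35531103  7.44914015] off [ 0.07953106 -0.19276522 -0.02150186]
```

Request:
move_arm(rows=[{"offset": [0.02, -0.05, 0], "dr": [-1, -1, 1], "gripper": 0}, {"offset": [0.04, -0.1, 0], "dr": [-3, -2, 4], "gripper": 0}, {"offset": [0.06, -0.15, -0.01], "dr": [-5, -3, 6], "gripper": 0}, {"offset": [0.08, -0.193, -0.02], "dr": [-6, -4.4, 7.4], "gripper": 0}, {"offset": [0.08, -0.193, -0.02], "dr": [-6, -4.4, 7.4], "gripper": 0}, {"offset": [0.08, -0.193, -0.02], "dr": [-6, -4.4, 7.4], "gripper": 0}, {"offset": [0.08, -0.193, -0.02], "dr": [-6, -4.4, 7.4], "gripper": 0}, {"offset": [0.08, -0.193, -0.02], "dr": [-6, -4.4, 7.4], "gripper": 0}])

```text
time: 2.9
position: [0.453, -0.0685, 0.3175]
tcp_rot: [-0.656, -0.122, -0.303, 0.68]
force: [0.7, 0.4, -0.1]
width: 0.998
```

```bash
python3 - <<'E'
from h import *
F=frame([.5612,-.0778,-.0796,.06])
s=snap('wrist','w1.png')
for l in('cap_grip','lever_grip','jar_mid','small_1_center','large_1_center'):
    p=ctrl.spot_point('wrist',l);print(l,[(np.round(q['centre'],1),round(q['confidence'],2)) for q in p[:5]])
print(proj(s,F['cap']),proj(s,F['cap']+.033*(np.cos(1.38)*F['Y']-np.sin(1.38)*F['X'])),ctrl.get_obs()['position'])
E
```

```text
cap_grip [(array([229.2, 317.7]), 0.59)]
lever_grip [(array([260.1, 472. ]), 0.9)]
jar_mid [(array([214.2, 314.7]), 0.8)]
small_1_center []
large_1_center []
[312.9943632  223.77222053] [312.86550121 186.82180681] [ 0.45303235 -0.06912073  0.31719854]
```

View pics/w1.png

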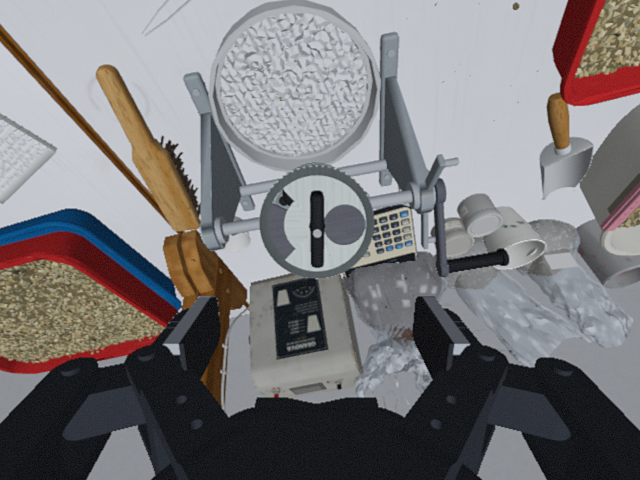

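The wrist view shows the bar upright in the image with its centre at (317,229), about 5 px from the prediction. The lever grip is at (475,262). I'll refit with all three views.

```bash
python3 - <<'E'
from h import *
from scipy.optimize import least_squares
S={n:snap(n) for n in('scene','top','wrist')}
px={('scene','cap'):(346.9,256.6),('top','cap'):(375.3,270),('scene','lev'):(294.8,173),('top','lev'):(279.5,195.3),('wrist','cap'):(317.7,229.2),('wrist','lev'):(474,261)}
def res(p):
    F=frame(p);e=[]
    for (n,k),v in px.items(): e+=list(proj(S[n],F[k])-v)
    a=proj(S['top'],F['lev']+.03*F['Y'])-proj(S['top'],F['lev']-.03*F['Y']);e.append(10*(a[1]/a[0]-4/38))
    return np.array(e)
r=least_squares(res,[.56,-.07,-.1,.06],loss='soft_l1');print(r.x.round(4),res(r.x).round(1))
F=frame(r.x);s=S['wrist']
# bar axis by dark-pixel PCA in wrist view
g=s['frame'].max(2)[185:276,295:340]<60
n,lab,st,c=cv2.connectedComponentsWithStats(g.astype(np.uint8));k=1+st[1:,4].argmax()
yx=np.argwhere(lab==k);m=yx.mean(0)+[185,295];w,V=np.linalg.eigh(np.cov(yx.T));v=V[:,1];print('bar centre',m[::-1],'dir',v[::-1],st[k])
f=lambda th:(lambda w:abs(w[0]*v[0]-w[1]*v[1]))((lambda c:(c/np.linalg.norm(c)))(proj(s,F['cap']+.02*(np.cos(th)*F['Y']-np.sin(th)*F['X']))-proj(s,F['cap'])))
th=min(np.arange(.5,1.7,.01),key=f);print('th',th)
o=ctrl.get_obs();R0=R.from_quat(o['tcp_rot']);T=R.from_matrix(tool(F,th))
print('dr',np.rad2deg((T*R0.inv()).as_rotvec()))
for h in(.06,.009):print('off',h,F['cap']+h*F['ax']-o['position'])
print('cap',F['cap'],'ax',F['ax'],'lev',F['lev'],o['q'])
E
```

```text
[ 0.5655 -0.0779 -0.0741  0.067 ] [-0.7 -4.8 -1.  -0.4  1.7 -0.5  0.4  0.1 -3.  -0.3  0.4 -1.1 -0.3]
bar centre [317.53928571 228.21547619] dir [-0.00148597 -0.9999989 ] [ 16   6  15  76 840]
th 1.3700000000000008
dr [ 0.3012111   0.02433666 -0.11376188]
off 0.06 [ 0.03983557 -0.00323744 -0.05317194]
off 0.009 [ 0.06900762 -0.005404   -0.09494869]
cap [ 0.52720052 -0.07508222  0.21485116] ax [-0.57200108  0.04248163  0.81915204] lev [0.65356774 0.08299262 0.20835696] [-0.34707613 -0.21130029  2.13394601  0.25695373  0.64008349 -1.8074996 ]
```

Request:
move_arm(rows=[{"offset": [0.01, -0.001, -0.013], "dr": [0.3, 0, -0.1], "gripper": 0}, {"offset": [0.02, -0.001, -0.026], "dr": [0.3, 0, -0.1], "gripper": 0}, {"offset": [0.03, -0.002, -0.04], "dr": [0.3, 0, -0.1], "gripper": 0}, {"offset": [0.04, -0.002, -0.053], "dr": [0.3, 0, -0.1], "gripper": 0}, {"offset": [0.04, -0.002, -0.053], "dr": [0.3, 0, -0.1], "gripper": 0}, {"offset": [0.04, -0.002, -0.053], "dr": [0.3, 0, -0.1], "gripper": 0}, {"offset": [0.04, -0.002, -0.053], "dr": [0.3, 0, -0.1], "gripper": 0}, {"offset": [0.04, -0.002, -0.053], "dr": [0.3, 0, -0.1], "gripper": 0}])

```text
time: 4.35
position: [0.493, -0.0714, 0.2646]
tcp_rot: [-0.654, -0.12, -0.305, 0.681]
force: [0.9, -0.0, -0.7]
width: 1.0
```

```bash
python3 - <<'E'
from h import *
F=frame([.5655,-.0779,-.0741,.067])
s=snap('wrist','w2.png')
p=ctrl.spot_point('wrist','cap_grip');print([(np.round(q['centre'],1),round(q['confidence'],2)) for q in p[:5]])
b=np.cos(1.37)*F['Y']-np.sin(1.37)*F['X'];print(proj(s,F['cap']))
for h in(-.015,.012):print(h,[proj(s,F['cap']+h*F['ax']+k*b).round() for k in(-.033,.033)])
o=ctrl.get_obs();print(F['cap']+.009*F['ax']-o['position'])
im=s['frame'][:,:,::-1].copy()
for h in(-.015,.012):
  for k in(-.033,.033): cv2.circle(im,tuple(int(v) for v in proj(s,F['cap']+h*F['ax']+k*b)),3,(0,0,255) if h>0 else (0,255,0),1)
for t in np.arange(0,6.3,.2): cv2.circle(im,tuple(int(v) for v in proj(s,F['cap']-.015*F['ax']+.0535*(np.cos(t)*F['X']+np.sin(t)*F['Y']))),1,(255,0,255),-1)
cv2.imwrite('pics/w2.png',im)
E
```

```text
[(array([250.9, 315.6]), 0.68)]
[311.90162877 250.24822883]
-0.015 [array([312., 285.]), array([312., 199.])]
0.012 [array([312., 301.]), array([311., 207.])]
[ 0.02903588 -0.00334349 -0.04217425]
```

View pics/w2.png

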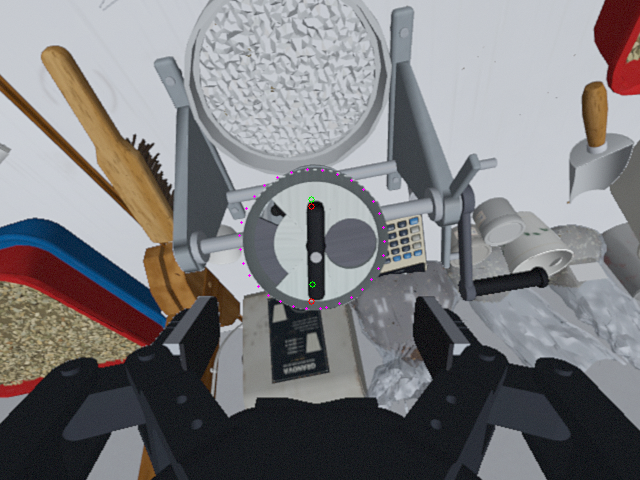

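The bar (column 316) sits midway between the fingertips (208 and 424), and the predicted rim matches. I'll descend along the axis and grip.

Request:
move_arm(rows=[{"offset": [0.008, -0.001, -0.012], "dr": [0, 0, 0], "gripper": 0.4}, {"offset": [0.015, -0.001, -0.022], "dr": [0, 0, 0], "gripper": 0.4}, {"offset": [0.022, -0.002, -0.032], "dr": [0, 0, 0], "gripper": 0.4}, {"offset": [0.029, -0.002, -0.042], "dr": [0, 0, 0], "gripper": 0.4}, {"offset": [0.029, -0.002, -0.042], "dr": [0, 0, 0], "gripper": 0.6}, {"offset": [0.029, -0.002, -0.042], "dr": [0, 0, 0], "gripper": 1}, {"offset": [0.029, -0.002, -0.042], "dr": [0, 0, 0], "gripper": 1}, {"offset": [0.029, -0.002, -0.042], "dr": [0, 0, 0], "gripper": 1}], grip_force=40)

```text
time: 5.45
position: [0.522, -0.0734, 0.2228]
tcp_rot: [-0.654, -0.12, -0.305, 0.681]
force: [-0.1, 0.1, -0.2]
width: 0.001
```

```bash
python3 - <<'E'
from h import *
F=frame([.5655,-.0779,-.0741,.067])
o=ctrl.get_obs();print(o['width'],o['force'],o['wrist_torque'],o['position'],o['q'])
print(F['cap']+.009*F['ax']-o['position'])
R0=R.from_quat(o['tcp_rot']).as_matrix()
z=R0[:,2];th=np.arctan2(z@F['Y'],z@F['X']);print('th',th, 'ax err',R0[:,1]+F['ax'])
D=R.from_rotvec(-R0[:,1]*-th);print('rotvec for full',np.rad2deg(D.as_rotvec()))
# TCP path: rotate about fitted axis vs. staying put
print('TCP off-axis',np.cross(np.cross(F['ax'],o['position']-F['cap']),F['ax']))
E
```

```text
0.0005296770352985375 [-0.14771048  0.145947   -0.1592783 ] [0.07256402 0.28208785 0.00561365] [ 0.5219969  -0.07338752  0.22279072] [-0.2953281   0.07431833  2.13330398  0.37030217  0.35549959 -1.90130093]
[ 3.09112006e-05 -1.28527795e-03 -5.35162408e-04]
th 1.3702544773076095 ax err [ 0.00115449 -0.00024381  0.00082006]
rotvec for full [ 44.99843652  -3.35291353 -64.24707875]
TCP off-axis [0.00026117 0.00126359 0.00011687]
```

The jaws shut on nothing, so I'll look.

```bash
python3 - <<'E'
from h import *
s=snap('wrist','w3.png');t=snap('scene')
im=np.hstack([s['frame'][150:450,150:550],cv2.resize(t['frame'][150:350,230:480],(400,300))])
cv2.imwrite('pics/c3.png',im[:,:,::-1])
E
```

```text
(no output)
```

View pics/c3.png

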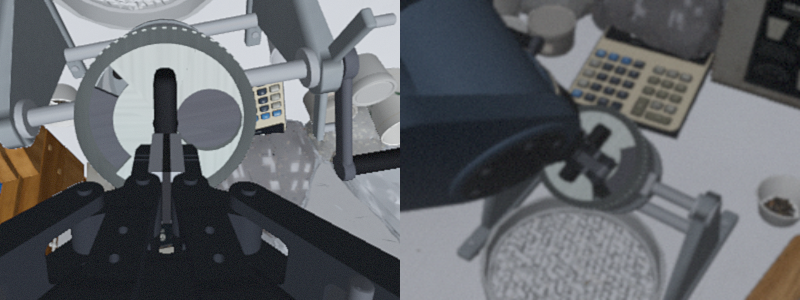

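```bash
python3 - <<'E'
from h import *
s=snap('wrist','w4.png');print(s['fx'],s['fy'],s['cx'],s['cy']);print(np.array(s['T_tool_cam']).round(3))
o=ctrl.get_obs();print(o['width'])
print('cap_grip',ctrl.spot_point('wrist','cap_grip')[:2])
print('capbox',ctrl.boxes_of('wrist','cap')[:2])
for d in(.047,.057,.067,.077):
    F=frame([.5655,-.0779,-.0741,d]);
    C=F['cap']-.015*F['ax'];P=np.array([proj(s,C+.0535*(np.cos(t)*F['X']+np.sin(t)*F['Y'])) for t in np.arange(0,6.3,.05)])
    print(d,'rim',P.min(0).round(),P.max(0).round(),'bar low end base/top',[proj(s,F['cap']+h*F['ax']-.033*(np.sin(1.37)*F['X']-np.cos(1.37)*F['Y'])).round() for h in(-.015,.012)])
print('tip',proj(s,o['position']+.017*R.from_quat(o['tcp_rot']).as_matrix()[:,1]))
im=s['frame'][170:350,200:420,::-1];cv2.imwrite('pics/c4.png',cv2.resize(im,None,fx=3.3,fy=3.3,interpolation=cv2.INTER_CUBIC))
E
```

```text
330.3565554507629 330.3565554507629 316.0564725304989 239.75056515566075
[[ 0.001  0.957  0.29  -0.073]
 [-0.001 -0.29   0.957 -0.156]
 [ 1.    -0.001  0.001  0.001]
 [ 0.     0.     0.     1.   ]]
0.0012368493071334221
cap_grip [{'centre': [282.5, 314.2], 'confidence': 0.95}]
capbox [{'box': [225.1, 176.6, 407.7, 336.8], 'confidence': 0.76}]
0.047 rim [228. 175.] [394. 331.] bar low end base/top [array([311., 208.]), array([311., 218.])]
0.057 rim [224. 176.] [398. 340.] bar low end base/top [array([311., 212.]), array([310., 223.])]
0.067 rim [220. 178.] [402. 349.] bar low end base/top [array([311., 215.]), array([310., 228.])]
0.077 rim [215. 181.] [407. 359.] bar low end base/top [array([310., 220.]), array([310., 234.])]
tip [313.20250623 275.04345392]
```

View pics/c4.png

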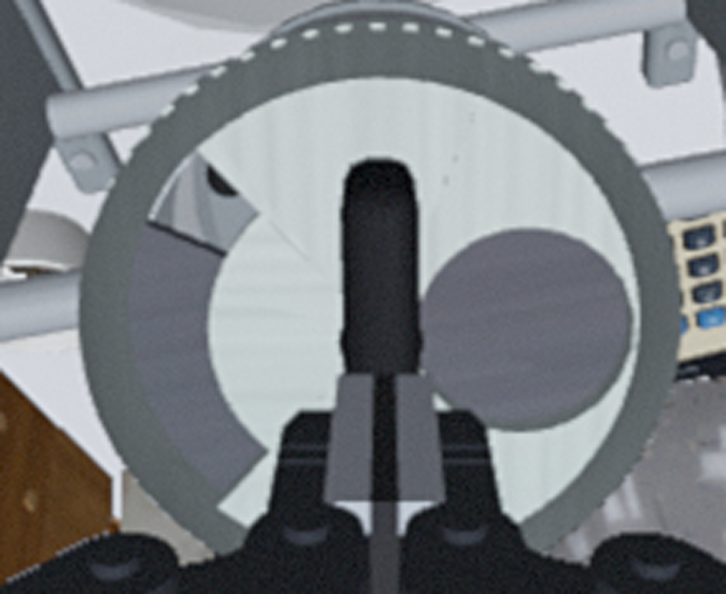

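The jaws are shut just above the bar: pad tips at about row 284, bar running beneath them, and no contact force. The rim size agrees with d≈0.066, so the fingers reach less far than I assumed. I'll open a little, advance in small steps and close again.

Request:
move_arm(rows=[{"offset": [0, 0, 0], "dr": [0, 0, 0], "gripper": 0.7}, {"offset": [0, 0, 0], "dr": [0, 0, 0], "gripper": 0.7}, {"offset": [0.002, 0, -0.003], "dr": [0, 0, 0], "gripper": 0.7}, {"offset": [0.004, 0, -0.006], "dr": [0, 0, 0], "gripper": 0.7}, {"offset": [0.006, 0, -0.009], "dr": [0, 0, 0], "gripper": 0.7}, {"offset": [0.007, 0, -0.01], "dr": [0, 0, 0], "gripper": 0.7}, {"offset": [0.007, 0, -0.01], "dr": [0, 0, 0], "gripper": 1}, {"offset": [0.007, 0, -0.01], "dr": [0, 0, 0], "gripper": 1}])

```text
time: 6.7
position: [0.5288, -0.074, 0.2125]
tcp_rot: [-0.655, -0.12, -0.305, 0.681]
force: [-3.0, -6.9, -0.2]
width: 0.119
```

Request:
move_arm(rows=[{"offset": [0, 0, 0], "dr": [0, 0, 0], "gripper": 1}, {"offset": [0, 0, 0], "dr": [0, 0, 0], "gripper": 1}, {"offset": [0, 0, 0], "dr": [0, 0, 0], "gripper": 1}, {"offset": [0, 0, 0], "dr": [0, 0, 0], "gripper": 1}, {"offset": [0, 0, 0], "dr": [0, 0, 0], "gripper": 1}, {"offset": [0, 0, 0], "dr": [0, 0, 0], "gripper": 1}, {"offset": [0, 0, 0], "dr": [0, 0, 0], "gripper": 1}, {"offset": [0, 0, 0], "dr": [0, 0, 0], "gripper": 1}])

```text
time: 7.7
position: [0.5288, -0.074, 0.2124]
tcp_rot: [-0.655, -0.12, -0.305, 0.681]
force: [-1.7, -5.6, -0.5]
width: 0.113
```

```bash
python3 - <<'E'
from h import *
o=ctrl.get_obs();print(o['width'],o['force'],o['wrist_torque'],o['position'])
s=snap('wrist','w5.png')
im=s['frame'][170:350,200:420,::-1];cv2.imwrite('pics/c5.png',cv2.resize(im,None,fx=3.3,fy=3.3,interpolation=cv2.INTER_CUBIC))
E
```

```text
0.11303602472905187 [-1.72189842 -5.61844877 -0.46100746] [-0.68031711  0.63232501 -0.44642633] [ 0.52876888 -0.07404479  0.21242976]
```

View pics/c5.png

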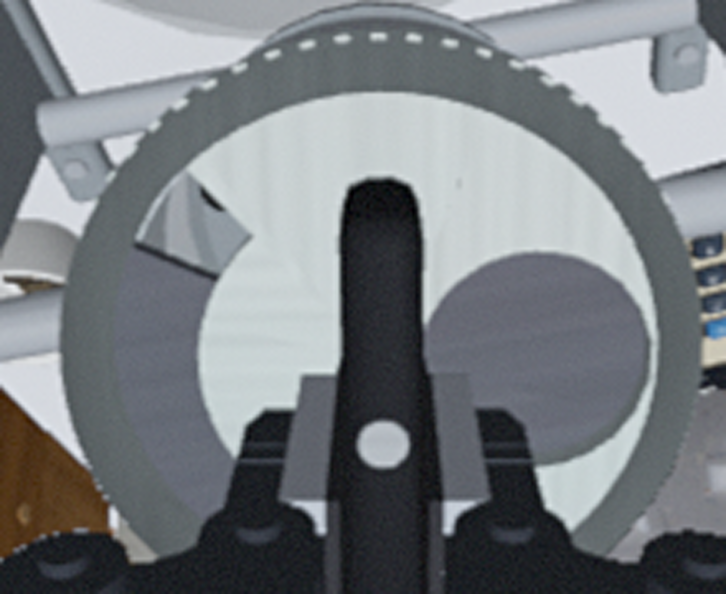

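The bar is between the pads, width 0.113, with its centre dot mid-pad. I'll turn the cap about its axis.

Request:
move_arm(rows=[{"offset": [0, -0.001, 0], "dr": [2.9, -0.2, -4.1], "gripper": 1}, {"offset": [0, -0.001, 0], "dr": [5.7, -0.4, -8.2], "gripper": 1}, {"offset": [0, -0.001, 0], "dr": [8.6, -0.6, -12.3], "gripper": 1}, {"offset": [0, -0.001, 0], "dr": [11.5, -0.9, -16.4], "gripper": 1}, {"offset": [0, -0.001, 0], "dr": [14.3, -1.1, -20.5], "gripper": 1}, {"offset": [0, -0.001, 0], "dr": [17.2, -1.3, -24.6], "gripper": 1}, {"offset": [0, -0.001, 0], "dr": [20.1, -1.5, -28.7], "gripper": 1}, {"offset": [0, -0.001, 0], "dr": [22.9, -1.7, -32.8], "gripper": 1}])

```text
time: 8.75
position: [0.5287, -0.0744, 0.2124]
tcp_rot: [-0.51, 0.122, -0.511, 0.681]
force: [-1.0, 3.4, -0.3]
width: 0.115
```

```bash
cat > st.py <<'E'
from h import *
F=frame([.5655,-.0779,-.0741,.067])
o=ctrl.get_obs();R0=R.from_quat(o['tcp_rot']).as_matrix();z=R0[:,2];th=np.arctan2(z@F['Y'],z@F['X'])
print(o['time'],o['width'],o['force'],o['wrist_torque'],o['q']);print('th',th,'remaining rotvec',np.rad2deg(th*-F['ax']),'err axis',R0[:,1]+F['ax'],'pos-axis',np.cross(np.cross(F['ax'],o['position']-F['cap']),F['ax']),(o['position']-F['cap'])@F['ax'])
E
python3 st.py
```

```text
8.75 0.1154623640408905 [-0.97019822  3.3980471  -0.28156557] [0.31807282 0.29408033 0.23865575] [-0.29214755  0.1057944   2.1287369   0.38934788  0.3312103  -1.21854383]
th 0.6688104709642559 remaining rotvec [ 21.91914404  -1.62718786 -31.38992049] err axis [-0.00061817 -0.00048426 -0.00040608] pos-axis [-0.00017085  0.00077946 -0.00015971] -0.0028909633420941875
```

Request:
move_arm(rows=[{"offset": [0, 0, 0], "dr": [3.4, -0.3, -4.8], "gripper": 1}, {"offset": [0, 0, 0], "dr": [6.7, -0.5, -9.6], "gripper": 1}, {"offset": [0, 0, 0], "dr": [10.1, -0.7, -14.4], "gripper": 1}, {"offset": [0, 0, 0], "dr": [13.4, -1, -19.2], "gripper": 1}, {"offset": [0, 0, 0], "dr": [16.8, -1.2, -24], "gripper": 1}, {"offset": [0, 0, 0], "dr": [20, -1.5, -28.7], "gripper": 1}, {"offset": [0, 0, 0], "dr": [21.9, -1.6, -31.4], "gripper": 1}, {"offset": [0, 0, 0], "dr": [21.9, -1.6, -31.4], "gripper": 1}])

```text
time: 9.75
position: [0.5286, -0.0743, 0.2123]
tcp_rot: [0.315, -0.339, 0.65, -0.603]
force: [-2.1, -3.3, -1.0]
width: 0.12
```

```bash
python3 st.py
```

```text
9.75 0.11969253639378505 [-2.14229369 -3.34871692 -0.9965209 ] [-0.41291074  0.58294238 -0.30035172] [-0.2921875   0.10588874  2.1283451   0.38886103  0.33252457 -0.54968657]
th 0.00041703413935951036 remaining rotvec [ 0.0136676  -0.00101463 -0.01957306] err axis [-1.32951818e-03  4.53476374e-05 -9.29127621e-04] pos-axis [-0.000243    0.00087381 -0.00021498] -0.002891815400513462
```

Request:
move_arm(rows=[{"offset": [0, 0, 0], "dr": [0, 0, 0], "gripper": 0.6}, {"offset": [0, 0, 0], "dr": [0, 0, 0], "gripper": 0.6}, {"offset": [-0.006, 0, 0.008], "dr": [0, 0, 0], "gripper": 0.6}, {"offset": [-0.017, 0.001, 0.025], "dr": [0, 0, 0], "gripper": 0.6}, {"offset": [-0.034, 0.002, 0.049], "dr": [0, 0, 0], "gripper": 0.6}, {"offset": [-0.051, 0.003, 0.074], "dr": [0, 0, 0], "gripper": 0.6}, {"offset": [-0.051, 0.003, 0.074], "dr": [0, 0, 0], "gripper": 0.6}, {"offset": [-0.051, 0.003, 0.074], "dr": [0, 0, 0], "gripper": 0.6}])

```text
time: 10.75
position: [0.4776, -0.0713, 0.2859]
tcp_rot: [0.315, -0.339, 0.65, -0.603]
force: [0.3, -0.5, 0.4]
width: 0.403
```

```bash
python3 - <<'E'
from h import *
s=snap('wrist','w6.png');t=snap('top','t6.png')
F=frame([.5655,-.0779,-.0741,.067])
p=ctrl.spot_point('top','lever_grip');print(p[:1],ctrl.spot_point('wrist','cap_grip')[:1],ctrl.spot_point('wrist','lever_grip')[:1])
print('pred top lever',proj(t,F['lev']),'pred wrist',proj(s,F['cap']),[proj(s,F['cap']+k*F['Y']).round(1) for k in(-.033,.033)],proj(s,F['lev']))
print(ctrl.get_obs()['force'],ctrl.get_obs()['position'])
E
```

```text
[{'centre': [195.8, 277.2], 'confidence': 0.84}] [{'centre': [240.6, 318.6], 'confidence': 0.96}] [{'centre': [26.3, 422.9], 'confidence': 0.96}]
pred top lever [279.85762272 195.41026763] pred wrist [315.42429817 242.26358281] [array([315.5, 281.8]), array([315.4, 199.7])] [423.7422683   24.72027548]
[ 0.58954203 -1.30102778  0.89630848] [ 0.47759751 -0.07122295  0.28552829]
```

View pics/w6.png

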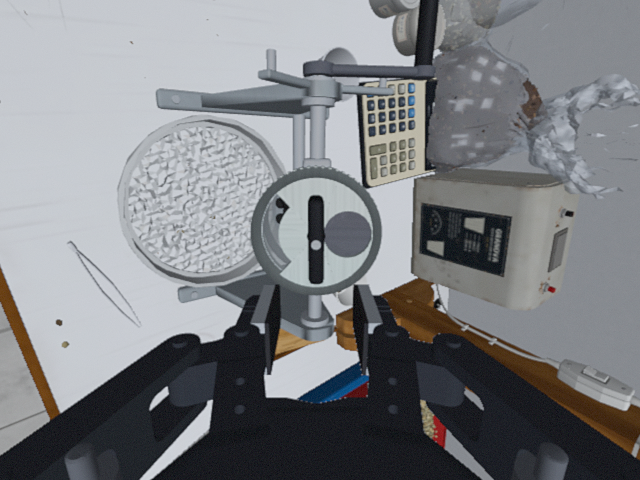

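The cap bar now lies parallel to the pivot axis, the slot faces the low edge (left in the image), and the lever is still at its home pixel. Next is the lever.

Request:
move_arm(rows=[{"offset": [-0.01, 0.01, 0.04], "dr": [0, 5, 0], "gripper": 0.4}, {"offset": [0, 0.03, 0.075], "dr": [0.4, 10, 0], "gripper": 0.4}, {"offset": [0.03, 0.06, 0.08], "dr": [1, 15, 0], "gripper": 0.4}, {"offset": [0.07, 0.09, 0.08], "dr": [1.5, 20, 0], "gripper": 0.4}, {"offset": [0.11, 0.12, 0.08], "dr": [2, 25, 0], "gripper": 0.4}, {"offset": [0.15, 0.145, 0.07], "dr": [2.4, 30, 0], "gripper": 0.4}, {"offset": [0.176, 0.159, 0.05], "dr": [2.6, 34.9, 0], "gripper": 0.4}, {"offset": [0.176, 0.159, 0.04], "dr": [2.6, 34.9, 0], "gripper": 0.4}])

```text
time: 12.0
position: [0.6549, 0.0887, 0.3208]
tcp_rot: [-0.484, 0.52, -0.516, 0.479]
force: [0.4, -0.6, -0.4]
width: 0.599
```

```bash
cat > st2.py <<'E'
from h import *
F=frame([.5655,-.0779,-.0741,.067]);s=snap('wrist','w7.png');o=ctrl.get_obs();R0=R.from_quat(o['tcp_rot']).as_matrix()
print(o['time'],o['position'],o['q'],R0.round(3));p=ctrl.spot_point('wrist','lever_grip')[:2];print(p,proj(s,F['lev']))
c,d=ray(s,p[0]['centre']);print('on z=.208:',c+d*(.2084-c[2])/d[2],F['lev'])
print('off',F['lev']+.005*F['Y']+[0,0,-.022]-o['position'])
T=np.c_[np.cross([0,0,-1],F['Rz'][:,0]),[0,0,-1],F['Rz'][:,0]];print('dr',np.rad2deg(R.from_matrix(T@R0.T).as_rotvec()))
E
python3 st2.py
```

```text
12.05 [0.65372945 0.08812383 0.32098596] [6.30973887e-02 4.90323522e-01 1.18930053e+00 8.16746846e-04
 1.47012080e+00 1.36176602e-01] [[-0.073 -0.008  0.997]
 [-0.997  0.    -0.073]
 [ 0.    -1.    -0.008]]
[{'centre': [238.1, 319.7], 'confidence': 0.87}] [314.66095709 239.66952446]
on z=.208: [0.65793117 0.08411984 0.2084    ] [0.65356031 0.0830223  0.20835696]
off [ 2.01024845e-04 -1.15252300e-04 -1.34628993e-01]
dr [-0.01723417 -0.46908307 -0.0535934 ]
```

View pics/w7.png

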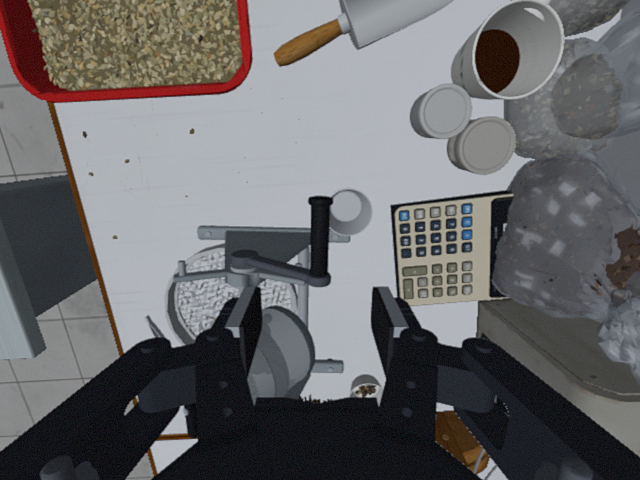

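The handle runs from (319,200) to (319,275), centred between the pads. I'll descend and close to a loose cage.

Request:
move_arm(rows=[{"offset": [0.001, 0, -0.04], "dr": [0, -0.5, 0], "gripper": 0.4}, {"offset": [0.002, 0, -0.08], "dr": [0, -0.5, 0], "gripper": 0.4}, {"offset": [0.002, 0, -0.11], "dr": [0, -0.5, 0], "gripper": 0.4}, {"offset": [0.002, 0, -0.134], "dr": [0, -0.5, 0], "gripper": 0.4}, {"offset": [0.002, 0, -0.134], "dr": [0, -0.5, 0], "gripper": 0.76}, {"offset": [0.002, 0, -0.134], "dr": [0, -0.5, 0], "gripper": 0.76}, {"offset": [0.002, 0, -0.134], "dr": [0, -0.5, 0], "gripper": 0.76}, {"offset": [0.002, 0, -0.134], "dr": [0, -0.5, 0], "gripper": 0.76}])

```text
time: 13.1
position: [0.6555, 0.0878, 0.1901]
tcp_rot: [0.48, -0.517, 0.519, -0.482]
force: [0.3, 0.1, 0.2]
width: 0.24
```

```bash
python3 - <<'E'
from h import *
o=ctrl.get_obs();print(o['width'],o['force'],o['position'])
F=frame([.5655,-.0779,-.0741,.067])
f=lambda a:F['Rz']@[.09*np.sin(a),0,.09*np.cos(a)]
b=np.deg2rad(57.5)
for k in range(0,17): print(k,(f(b-k*np.deg2rad(7.2))-f(b)).round(3))
s=snap('wrist','w8.png');cv2.imwrite('pics/c8.png',s['frame'][150:400,180:460,::-1])
E
```

```text
0.24020991629624808 [0.26951944 0.12984827 0.19934497] [0.65552515 0.08775377 0.19010898]
0 [0. 0. 0.]
1 [-0.007  0.     0.009]
2 [-0.014  0.001  0.017]
3 [-0.023  0.002  0.025]
4 [-0.033  0.002  0.031]
5 [-0.043  0.003  0.035]
6 [-0.054  0.004  0.039]
7 [-0.065  0.005  0.041]
8 [-0.076  0.006  0.042]
9 [-0.087  0.006  0.041]
10 [-0.098  0.007  0.039]
11 [-0.109  0.008  0.035]
12 [-0.119  0.009  0.03 ]
13 [-0.129  0.01   0.024]
14 [-0.137  0.01   0.017]
15 [-0.145  0.011  0.009]
16 [-0.152  0.011 -0.   ]
```

View pics/c8.png

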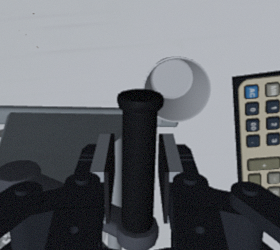

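The handle is caged between the pads. I'll tip the jar along the arc.

Request:
move_arm(rows=[{"offset": [-0.003, 0, -0.005], "dr": [0, 0, 0], "gripper": 0.76}, {"offset": [-0.009, 0, 0.004], "dr": [0, 0, 0], "gripper": 0.76}, {"offset": [-0.016, 0.001, 0.012], "dr": [0, 0, 0], "gripper": 0.76}, {"offset": [-0.025, 0.002, 0.02], "dr": [0, 0, 0], "gripper": 0.76}, {"offset": [-0.035, 0.002, 0.026], "dr": [0, 0, 0], "gripper": 0.76}, {"offset": [-0.045, 0.003, 0.03], "dr": [0, 0, 0], "gripper": 0.76}, {"offset": [-0.056, 0.004, 0.034], "dr": [0, 0, 0], "gripper": 0.76}, {"offset": [-0.067, 0.005, 0.036], "dr": [0, 0, 0], "gripper": 0.76}])

```text
time: 14.15
position: [0.5888, 0.0928, 0.2266]
tcp_rot: [0.479, -0.517, 0.52, -0.483]
force: [4.3, -0.1, 3.1]
width: 0.241
```

```bash
python3 - <<'E'
from h import *
o=ctrl.get_obs();print(o['width'],o['force'],o['wrist_torque'],o['position'])
s=snap('wrist','w9.png');print(ctrl.spot_point('wrist','lever_grip')[:1])
F=frame([.5655,-.0779,-.0741,.067])
for a in(20,10,5,0,-5):
  a=np.deg2rad(a);print(proj(s,F['O']+F['Rz']@[.09*np.sin(a),.167,.16+.09*np.cos(a)]))
E
```

```text
0.24060967582432347 [ 4.33417642 -0.08360546  3.09610772] [-0.01758536 -0.70451777  0.01740634] [0.58883117 0.09275526 0.22660132]
[{'centre': [317.3, 322.2], 'confidence': 0.96}]
[356.71906404 317.23819802]
[324.8978018  321.88050155]
[307.92526954 323.12633251]
[290.68319365 323.59326457]
[273.52542685 323.26563338]
```

Request:
move_arm(rows=[{"offset": [-0.011, 0.001, 0.001], "dr": [0, 0, 0], "gripper": 0.76}, {"offset": [-0.022, 0.001, 0], "dr": [0, 0, 0], "gripper": 0.76}, {"offset": [-0.033, 0.002, -0.002], "dr": [0, 0, 0], "gripper": 0.76}, {"offset": [-0.044, 0.003, -0.006], "dr": [0, 0, 0], "gripper": 0.76}, {"offset": [-0.054, 0.004, -0.011], "dr": [0, 0, 0], "gripper": 0.76}, {"offset": [-0.064, 0.005, -0.017], "dr": [0, 0, 0], "gripper": 0.76}, {"offset": [-0.073, 0.005, -0.024], "dr": [0, 0, 0], "gripper": 0.76}, {"offset": [-0.081, 0.006, -0.032], "dr": [0, 0, 0], "gripper": 0.76}])

```text
time: 15.25
position: [0.5063, 0.0989, 0.1936]
tcp_rot: [0.48, -0.517, 0.519, -0.483]
force: [6.7, -0.9, -1.1]
width: 0.239
```

```bash
cat > st3.py <<'E'
from h import *
import sys
o=ctrl.get_obs();print(o['time'],o['width'],o['force'],o['position'])
F=frame([.5655,-.0779,-.0741,.067])
for n in('wrist','top','scene'):
  s=snap(n,sys.argv[1]+n+'.png');p=ctrl.spot_point(n,'lever_grip')[:1]
  if p:
    f=lambda a:F['O']+F['Rz']@[.09*np.sin(a),.167,.16+.09*np.cos(a)]
    a=min(np.arange(-1.1,1.1,.01),key=lambda a:np.linalg.norm(proj(s,f(a))-p[0]['centre'][::-1]));print(n,p,'jar',1.0036-a)
  print('balls',n,[(np.round(q['centre']),round(q['confidence'],2)) for q in ctrl.spot_point(n,'small_1_center')], 'large',[(np.round(q['centre']),round(q['confidence'],2)) for q in ctrl.spot_point(n,'large_1_center')])
E
python3 st3.py a
```

```text
15.25 0.23924248904468695 [ 6.7443409  -0.94632105 -1.09639301] [0.50628101 0.09892809 0.19355939]
wrist [{'centre': [312.7, 318.2], 'confidence': 0.81}] jar 1.9336
balls wrist [] large []
balls top [] large []
scene [{'centre': [221.7, 241.3], 'confidence': 0.67}] jar 1.9336
balls scene [(array([328., 348.]), 0.4), (array([313., 352.]), 0.4), (array([335., 334.]), 0.39)] large []
```

Request:
move_arm(rows=[{"offset": [-0.003, 0, -0.004], "dr": [0, 0, 0], "gripper": 0.76}, {"offset": [0.01, 0, 0.01], "dr": [0, 0, 0], "gripper": 0.76}, {"offset": [0.018, 0, 0.017], "dr": [0, 0, 0], "gripper": 0.76}, {"offset": [0.01, 0, 0.01], "dr": [0, 0, 0], "gripper": 0.76}, {"offset": [-0.003, 0, -0.004], "dr": [0, 0, 0], "gripper": 0.76}, {"offset": [-0.003, 0, -0.004], "dr": [0, 0, 0], "gripper": 0.76}, {"offset": [-0.003, 0, -0.004], "dr": [0, 0, 0], "gripper": 0.76}, {"offset": [-0.003, 0, -0.004], "dr": [0, 0, 0], "gripper": 0.76}])

```text
time: 16.85
position: [0.5036, 0.0989, 0.1901]
tcp_rot: [0.48, -0.517, 0.519, -0.482]
force: [-0.3, 0.0, -0.1]
width: 0.24
```

```bash
python3 st3.py b; python3 -c "
import cv2
a=cv2.imread('pics/bscene.png')[240:400,250:440];b=cv2.imread('pics/bwrist.png')
cv2.imwrite('pics/c9.png',cv2.resize(a,None,fx=4,fy=3.7,interpolation=cv2.INTER_CUBIC)[:590])"
```

```text
16.85 0.24040912044984727 [-0.25389097  0.01208293 -0.07099828] [0.50357247 0.09885938 0.19011268]
wrist [{'centre': [307.6, 316.6], 'confidence': 0.58}] jar 2.0236
balls wrist [(array([358., 294.]), 0.44)] large []
balls top [] large []
scene [{'centre': [225.3, 240.9], 'confidence': 0.98}] jar 1.9936
balls scene [(array([329., 350.]), 0.57)] large [(array([334., 336.]), 0.26)]
```

View pics/c9.png

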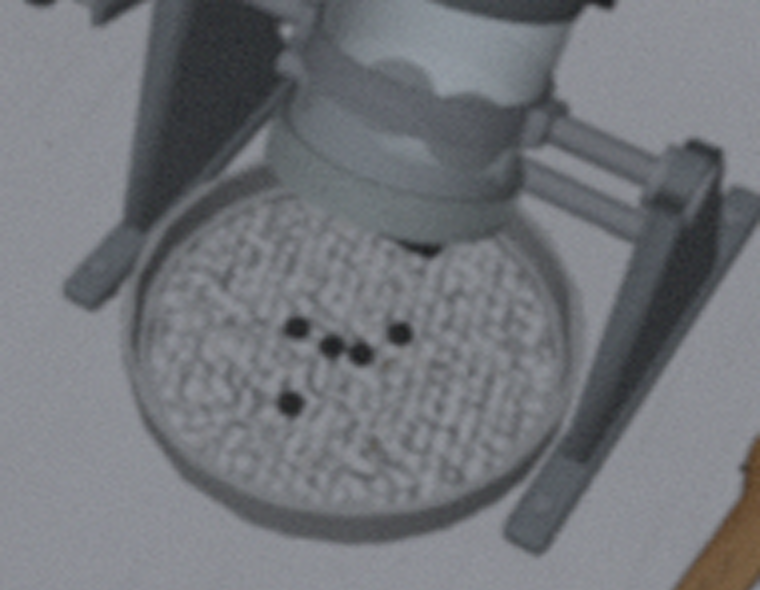

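All five small balls lie in the screen, at crop px (297,327), (331,346), (361,354), (400,333) and (289,403). The large ones still show in the jar. I'll swing the lever back.

Request:
move_arm(rows=[{"offset": [0.007, 0, 0.009], "dr": [0, 0, 0], "gripper": 0.76}, {"offset": [0.015, -0.001, 0.017], "dr": [0, 0, 0], "gripper": 0.76}, {"offset": [0.023, -0.001, 0.024], "dr": [0, 0, 0], "gripper": 0.76}, {"offset": [0.033, -0.002, 0.03], "dr": [0, 0, 0], "gripper": 0.76}, {"offset": [0.043, -0.003, 0.035], "dr": [0, 0, 0], "gripper": 0.76}, {"offset": [0.054, -0.004, 0.038], "dr": [0, 0, 0], "gripper": 0.76}, {"offset": [0.065, -0.005, 0.04], "dr": [0, 0, 0], "gripper": 0.76}, {"offset": [0.076, -0.005, 0.04], "dr": [0, 0, 0], "gripper": 0.76}])

```text
time: 18.45
position: [0.5838, 0.0927, 0.2407]
tcp_rot: [0.477, -0.513, 0.523, -0.486]
force: [-11.7, -15.4, 71.0]
width: 0.238
```

Request:
move_arm(rows=[{"offset": [0.011, -0.001, -0.001], "dr": [0, 0, 0], "gripper": 0.76}, {"offset": [0.022, -0.002, -0.003], "dr": [0, 0, 0], "gripper": 0.76}, {"offset": [0.033, -0.003, -0.007], "dr": [0, 0, 0], "gripper": 0.76}, {"offset": [0.043, -0.004, -0.012], "dr": [0, 0, 0], "gripper": 0.76}, {"offset": [0.053, -0.004, -0.018], "dr": [0, 0, 0], "gripper": 0.76}, {"offset": [0.062, -0.005, -0.026], "dr": [0, 0, 0], "gripper": 0.76}, {"offset": [0.07, -0.006, -0.035], "dr": [0, 0, 0], "gripper": 0.76}, {"offset": [0.077, -0.006, -0.043], "dr": [0, 0, 0], "gripper": 0.76}])

```text
time: 19.45
position: [0.6713, 0.0849, 0.2072]
tcp_rot: [0.469, -0.506, 0.53, -0.493]
force: [31.6, -10.6, 31.6]
width: 0.236
```

Request:
move_arm(rows=[{"offset": [0.002, 0, -0.001], "dr": [0, 0, 0], "gripper": 0.76}, {"offset": [0.004, 0, -0.002], "dr": [0, 0, 0], "gripper": 0.76}, {"offset": [0.005, 0, -0.003], "dr": [0, 0, 0], "gripper": 0.76}, {"offset": [0.005, 0, -0.003], "dr": [0, 0, 0], "gripper": 0.76}, {"offset": [0.005, 0, -0.003], "dr": [0, 0, 0], "gripper": 0.76}, {"offset": [0.005, 0, -0.003], "dr": [0, 0, 0], "gripper": 0.76}, {"offset": [0.005, 0, -0.003], "dr": [0, 0, 0], "gripper": 0.76}, {"offset": [0.005, 0, -0.003], "dr": [0, 0, 0], "gripper": 0.76}])

```text
time: 20.45
position: [0.6761, 0.085, 0.2041]
tcp_rot: [0.469, -0.506, 0.53, -0.493]
force: [0.0, -0.4, 0.0]
width: 0.238
```

There was an unexpected 71 N on the way back, so I'll check the state.

```bash
python3 st3.py d; python3 -c "
import cv2,numpy as np
a=cv2.imread('pics/dscene.png')[140:380,220:460];b=cv2.imread('pics/dwrist.png')
cv2.imwrite('pics/c10.png',np.hstack([cv2.resize(a,(400,400),interpolation=cv2.INTER_CUBIC),cv2.resize(b[100:460,120:480],(400,400))]))"
```

```text
20.45 0.2382985331174697 [ 0.01201939 -0.41162467  0.0191113 ] [0.67614587 0.08496417 0.2041098 ]
wrist [{'centre': [309.0, 266.0], 'confidence': 0.72}] jar 0.05359999999999854
balls wrist [] large []
top [{'centre': [315.6, 360.9], 'confidence': 0.24}] jar 2.1036
balls top [] large []
scene [{'centre': [171.2, 295.4], 'confidence': 0.63}] jar 0.06359999999999832
balls scene [(array([330., 350.]), 0.5)] large [(array([276., 350.]), 0.53)]
```

View pics/c10.png

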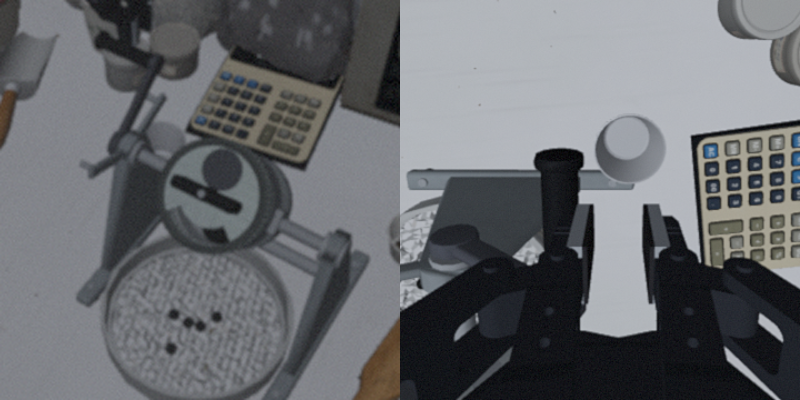

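The handle slipped out of the fork near the end, but the jar looks home, the balls are all in the screen, and the cap is still set. To make sure of the stop, I'll lift, close the jaws and press lightly down on the handle.

Request:
move_arm(rows=[{"offset": [0.003, 0, 0.03], "dr": [0, 0, 0], "gripper": 0.76}, {"offset": [0.003, 0, 0.08], "dr": [0, 0, 0], "gripper": 0.76}, {"offset": [0, 0, 0.1], "dr": [0, 0, 0], "gripper": 1}, {"offset": [-0.02, 0.003, 0.1], "dr": [0, 0, 0], "gripper": 1}, {"offset": [-0.022, 0.003, 0.1], "dr": [0, 0, 0], "gripper": 1}, {"offset": [-0.022, 0.003, 0.08], "dr": [0, 0, 0], "gripper": 1}, {"offset": [-0.022, 0.003, 0.06], "dr": [0, 0, 0], "gripper": 1}, {"offset": [-0.022, 0.003, 0.05], "dr": [0, 0, 0], "gripper": 1}])

```text
time: 22.05
position: [0.6541, 0.0878, 0.2524]
tcp_rot: [0.47, -0.506, 0.53, -0.492]
force: [0.8, 1.0, 0.2]
width: 0.002
```

```bash
python3 st3.py e; python3 - <<'E'
from h import *
s=snap('top');F=frame([.5655,-.0779,-.0741,.067]);t=snap('scene')
for j in(0,.03,.06,.09):
  a=1.0036-j;X=F['O']+F['Rz']@[.09*np.sin(a),.167,.16+.09*np.cos(a)];print(j,proj(s,X),proj(t,X))
E
```

```text
22.05 0.0017251025665892777 [0.84478062 0.95001904 0.15656619] [0.65413536 0.08778259 0.25244618]
wrist [{'centre': [270.5, 309.3], 'confidence': 0.55}] jar 0.02359999999999829
balls wrist [] large []
balls top [] large []
scene [{'centre': [171.1, 294.9], 'confidence': 0.86}] jar 0.08359999999999834
balls scene [(array([331., 350.]), 0.46)] large [(array([276., 347.]), 0.58)]
0 [279.85781344 195.40968098] [296.45001123 172.45692742]
0.03 [279.69604097 195.92686427] [295.93239102 171.95411307]
0.06 [279.53152207 196.49182327] [295.39104999 171.48980266]
0.09 [279.3644024  197.10433518] [294.82626678 171.06474395]
```

Request:
move_arm(rows=[{"offset": [0, 0, -0.002], "dr": [0, 0, 0], "gripper": 1}, {"offset": [0, 0, -0.004], "dr": [0, 0, 0], "gripper": 1}, {"offset": [0, 0, -0.006], "dr": [0, 0, 0], "gripper": 1}, {"offset": [0, 0, -0.008], "dr": [0, 0, 0], "gripper": 1}, {"offset": [0, 0, -0.01], "dr": [0, 0, 0], "gripper": 1}, {"offset": [0, 0, -0.012], "dr": [0, 0, 0], "gripper": 1}, {"offset": [0, 0, -0.014], "dr": [0, 0, 0], "gripper": 1}, {"offset": [0, 0, -0.016], "dr": [0, 0, 0], "gripper": 1}])

```text
time: 23.75
position: [0.6543, 0.0879, 0.2382]
tcp_rot: [0.469, -0.506, 0.53, -0.493]
force: [-0.0, -0.6, -0.2]
width: -0.001
```

Request:
move_arm(rows=[{"offset": [0, 0, -0.002], "dr": [0, 0, 0], "gripper": 1}, {"offset": [0, 0, -0.004], "dr": [0, 0, 0], "gripper": 1}, {"offset": [0, 0, -0.006], "dr": [0, 0, 0], "gripper": 1}, {"offset": [0, 0, -0.008], "dr": [0, 0, 0], "gripper": 1}, {"offset": [0, 0, -0.009], "dr": [0, 0, 0], "gripper": 1}, {"offset": [0, 0, -0.01], "dr": [0, 0, 0], "gripper": 1}, {"offset": [0, 0, -0.011], "dr": [0, 0, 0], "gripper": 1}, {"offset": [0, 0, -0.012], "dr": [0, 0, 0], "gripper": 1}])

```text
time: 24.75
position: [0.6544, 0.0879, 0.2262]
tcp_rot: [0.469, -0.506, 0.53, -0.493]
force: [-0.2, -0.4, 0.3]
width: -0.001
```

Request:
move_arm(rows=[{"offset": [0, 0, -0.001], "dr": [0, 0, 0], "gripper": 1}, {"offset": [0, 0, -0.002], "dr": [0, 0, 0], "gripper": 1}, {"offset": [0, 0, -0.003], "dr": [0, 0, 0], "gripper": 1}, {"offset": [0, 0, -0.004], "dr": [0, 0, 0], "gripper": 1}, {"offset": [0, 0, -0.005], "dr": [0, 0, 0], "gripper": 1}, {"offset": [0, 0, -0.006], "dr": [0, 0, 0], "gripper": 1}, {"offset": [0, 0, -0.007], "dr": [0, 0, 0], "gripper": 1}, {"offset": [0, 0, -0.008], "dr": [0, 0, 0], "gripper": 1}])

```text
time: 25.75
position: [0.6543, 0.0879, 0.2181]
tcp_rot: [0.469, -0.506, 0.53, -0.493]
force: [-0.8, 0.6, 0.1]
width: -0.002
```

```bash
python3 st3.py f; python3 -c "
import cv2,numpy as np
b=cv2.imread('pics/fwrist.png');cv2.imwrite('pics/c11.png',b[150:400,180:460])"
```

```text
25.75 -0.0021957311821946064 [-0.82288421  0.60421921  0.07986757] [0.65433824 0.08793179 0.2180737 ]
wrist [{'centre': [294.1, 304.8], 'confidence': 0.57}] jar 0.07359999999999811
balls wrist [] large []
balls top [] large []
scene [{'centre': [170.4, 295.9], 'confidence': 0.95}] jar 0.07359999999999811
balls scene [(array([171., 295.]), 0.28)] large [(array([275., 349.]), 0.5), (array([259., 346.]), 0.49)]
```

Request:
move_arm(rows=[{"offset": [-0.003, 0, 0], "dr": [0, 0, 0], "gripper": 1}, {"offset": [-0.003, 0, -0.001], "dr": [0, 0, 0], "gripper": 1}, {"offset": [-0.003, 0, -0.002], "dr": [0, 0, 0], "gripper": 1}, {"offset": [-0.003, 0, -0.003], "dr": [0, 0, 0], "gripper": 1}, {"offset": [-0.003, 0, -0.004], "dr": [0, 0, 0], "gripper": 1}, {"offset": [-0.003, 0, -0.005], "dr": [0, 0, 0], "gripper": 1}, {"offset": [-0.003, 0, -0.006], "dr": [0, 0, 0], "gripper": 1}, {"offset": [-0.003, 0, -0.007], "dr": [0, 0, 0], "gripper": 1}])

```text
time: 27.35
position: [0.6513, 0.0879, 0.2111]
tcp_rot: [0.469, -0.506, 0.53, -0.493]
force: [0.4, -0.5, -0.6]
width: 0.003
```

Request:
move_arm(rows=[{"offset": [0, 0, -0.001], "dr": [0, 0, 0], "gripper": 1}, {"offset": [0, 0, -0.002], "dr": [0, 0, 0], "gripper": 1}, {"offset": [0, 0, -0.003], "dr": [0, 0, 0], "gripper": 1}, {"offset": [0, 0, -0.004], "dr": [0, 0, 0], "gripper": 1}, {"offset": [0, 0, -0.005], "dr": [0, 0, 0], "gripper": 1}, {"offset": [0, 0, -0.006], "dr": [0, 0, 0], "gripper": 1}, {"offset": [0, 0, -0.007], "dr": [0, 0, 0], "gripper": 1}, {"offset": [0, 0, -0.008], "dr": [0, 0, 0], "gripper": 1}])

```text
time: 28.35
position: [0.6529, 0.0879, 0.2047]
tcp_rot: [0.468, -0.504, 0.532, -0.494]
force: [3.7, -1.0, 7.5]
width: -0.002
```

```bash
python3 st3.py g; python3 - <<'E'
from h import *
b=cv2.imread('pics/gwrist.png',0);a=cv2.imread('pics/fwrist.png',0)
# row profile of darkness across handle, ascii
for r in range(200,330,8): print(r,''.join('#' if v<45 else '+' if v<100 else '.' for v in b[r,250:380:2]))
E
```

```text
28.35 -0.0020582444795839566 [ 3.68588301 -0.99675909  7.45196835] [0.65291927 0.08786691 0.20466174]
balls wrist [] large []
top [{'centre': [195.5, 279.0], 'confidence': 0.68}] jar 0.02359999999999829
balls top [] large []
scene [{'centre': [170.9, 293.0], 'confidence': 0.83}] jar 0.1635999999999984
balls scene [(array([329., 350.]), 0.39), (array([276., 350.]), 0.23)] large [(array([277., 350.]), 0.68)]
200 .................................................................
208 ......................................................+..........
216 .................................................................
224 ....................................+............................
232 .................................++###+..........................
240 .........................+#####################..................
248 ..........................+###################+..................
256 +++++++++++++++.+.++++++++.+################+....................
264 +++++++++++++++++++++++++++.################.....................
272 ++++++++++++++++++++++++++..###############+.....................
280 ++++++++++++++++++++++++....###############......................
288 ++++++++++++++++++++...+..++++++###++++++##......................
296 ++++++++++++++++...+######++++++###+++++++#####..................
304 +++++++++++++....+#######+++++++###+++++++#######................
312 +++++++++++......########+++++++###+++++++########...............
320 ++++++...++++...+#######+++++++#####+++++++########..............
328 #####.......+#################.+###+.################............
```

Request:
move_arm(rows=[{"offset": [0, 0, -0.001], "dr": [0, 0, 0], "gripper": 1}, {"offset": [0, 0, -0.002], "dr": [0, 0, 0], "gripper": 1}, {"offset": [0, 0, -0.003], "dr": [0, 0, 0], "gripper": 1}, {"offset": [0, 0, -0.003], "dr": [0, 0, 0], "gripper": 1}, {"offset": [0, 0, -0.003], "dr": [0, 0, 0], "gripper": 1}, {"offset": [0, 0, -0.003], "dr": [0, 0, 0], "gripper": 1}, {"offset": [0, 0, -0.003], "dr": [0, 0, 0], "gripper": 1}, {"offset": [0, 0, -0.003], "dr": [0, 0, 0], "gripper": 1}])

```text
time: 29.95
position: [0.6537, 0.0878, 0.2022]
tcp_rot: [0.467, -0.504, 0.532, -0.495]
force: [3.5, -0.5, 5.8]
width: -0.001
```

```bash
python3 - <<'E'
from h import *
o=ctrl.get_obs();print(o['position'],o['force'])
# handle patch shift in scene between original home and now
a=cv2.imread('pics/scene0.png',0);s=snap('scene','h.png');b=cv2.cvtColor(s['frame'],cv2.COLOR_RGB2GRAY)
for n,im in(('start',a),('d',cv2.imread('pics/dscene.png',0)),('e',cv2.imread('pics/escene.png',0)),('now',b)):
  # lever arm region: dark arm + cap bar; compare with start by template match
  out=[]
  for (x0,y0,x1,y1) in((284,195,318,240),(322,225,385,290)):
    T=a[y0:y1,x0:x1];m=cv2.matchTemplate(im[y0-12:y1+12,x0-12:x1+12],T,cv2.TM_CCOEFF_NORMED);_,v,_,l=cv2.minMaxLoc(m);out.append((round(v,3),l[0]-12,l[1]-12))
  print(n,out)
E
```

```text
[0.65369165 0.08783076 0.20222651] [ 3.5291758  -0.49709563  5.8424056 ]
start [(1.0, 0, 0), (1.0, 0, 0)]
d [(0.955, -1, 0), (0.205, 11, -5)]
e [(0.955, -1, 0), (0.205, 11, -5)]
now [(0.993, 0, 0), (0.207, 11, -5)]
```

The handle is moving home: the lever-arm match with the first picture rose from 0.955 to 0.993. I'll press until the stop is felt.

Request:
move_arm(rows=[{"offset": [0, 0, -0.001], "dr": [0, 0, 0], "gripper": 1}, {"offset": [0.001, 0, -0.002], "dr": [0, 0, 0], "gripper": 1}, {"offset": [0.001, 0, -0.003], "dr": [0, 0, 0], "gripper": 1}, {"offset": [0.001, 0, -0.003], "dr": [0, 0, 0], "gripper": 1}, {"offset": [0.002, 0, -0.004], "dr": [0, 0, 0], "gripper": 1}, {"offset": [0.002, 0, -0.004], "dr": [0, 0, 0], "gripper": 1}, {"offset": [0.002, 0, -0.004], "dr": [0, 0, 0], "gripper": 1}, {"offset": [0.002, 0, -0.004], "dr": [0, 0, 0], "gripper": 1}])

```text
time: 31.0
position: [0.6551, 0.0877, 0.2009]
tcp_rot: [0.467, -0.504, 0.532, -0.495]
force: [-13.9, -1.3, 25.9]
width: 0.0
```

```bash
cat > cmp.py <<'E'
from h import *
o=ctrl.get_obs();print(o['time'],o['position'],o['force'])
a=cv2.imread('pics/scene0.png',0);b=cv2.cvtColor(snap('scene')['frame'],cv2.COLOR_RGB2GRAY)
up=lambda i:cv2.resize(i,None,fx=4,fy=4,interpolation=cv2.INTER_CUBIC)
for n,im in(('d',cv2.imread('pics/dscene.png',0)),('g',cv2.imread('pics/gscene.png',0)),('h',cv2.imread('pics/h.png',0)),('now',b)):
  x0,y0,x1,y1=284,195,318,240
  m=cv2.matchTemplate(up(im[y0-8:y1+8,x0-8:x1+8]),up(a[y0:y1,x0:x1]),cv2.TM_CCOEFF_NORMED);_,v,_,l=cv2.minMaxLoc(m);print(n,round(v,3),(l[0]-32)/4,(l[1]-32)/4)
E
python3 cmp.py
```

```text
31.0 [0.65506711 0.08773482 0.20089095] [-13.89046728  -1.26488012  25.92916134]
d 0.969 -0.5 0.0
g 0.99 -0.25 0.0
h 0.995 0.0 0.0
now 0.996 0.0 0.0
```

The stop is felt (26 N), and the arm match of 0.996 has no shift. I'll retreat upward.

Request:
move_arm(rows=[{"offset": [0, 0, 0.005], "dr": [0, 0, 0], "gripper": 1}, {"offset": [0, 0, 0.02], "dr": [0, 0, 0], "gripper": 1}, {"offset": [0, 0, 0.06], "dr": [0, 0, 0], "gripper": 1}, {"offset": [0, 0.02, 0.1], "dr": [0, 0, 0], "gripper": 1}, {"offset": [-0.02, 0.07, 0.12], "dr": [0, 0, 0], "gripper": 1}, {"offset": [-0.04, 0.12, 0.12], "dr": [0, 0, 0], "gripper": 1}, {"offset": [-0.06, 0.17, 0.12], "dr": [0, 0, 0], "gripper": 1}, {"offset": [-0.06, 0.17, 0.12], "dr": [0, 0, 0], "gripper": 1}])

```text
time: 32.05
position: [0.5935, 0.2608, 0.3211]
tcp_rot: [0.468, -0.503, 0.531, -0.496]
force: [0.0, -0.2, 0.5]
width: -0.004
```

```bash
python3 cmp.py; python3 - <<'E'
from h import *
F=frame([.5655,-.0779,-.0741,.067])
for n in('scene','top'):
  s=snap(n);c=proj(s,F['cap']).astype(int);f=s['frame'].max(2)
  x0,y0=c-30;g=(f[y0:y0+60,x0:x0+60]<55).astype(np.uint8)
  k,lab,st,cc=cv2.connectedComponentsWithStats(g);i=lab[30,30] or 1+st[1:,4].argmax()
  yx=np.argwhere(lab==i);w,V=np.linalg.eigh(np.cov(yx.T));v=V[:,1]
  er=lambda th:(lambda w:abs(w[0]*v[0]-w[1]*v[1])/np.linalg.norm(w))(proj(s,F['cap']+.02*(np.cos(th)*F['Y']-np.sin(th)*F['X']))-proj(s,F['cap']))
  print(n,'area',st[i],'cap th',min(np.arange(-.8,.8,.01),key=er))
  if n=='scene':
    g=(f[290:380,285:395]<60).astype(np.uint8);k,lab,st,cc=cv2.connectedComponentsWithStats(g)
    for i in range(1,k):
      if st[i,4]>8:
        p=cc[i]+[285,290];C,d=ray(s,p[::-1]);print('ball',p.round(),st[i,4],(C+d*(.018-C[2])/d[2]).round(3))
E
```

```text
32.05 [0.59353207 0.26082831 0.32111009] [ 0.00523538 -0.18468594  0.49064761]
d 0.969 -0.5 0.0
g 0.99 -0.25 0.0
h 0.995 0.0 0.0
now 0.996 0.0 0.0
scene area [  9  20  42  23 300] cap th 0.010000000000000675
ball [289. 294.] 68 [0.536 0.039 0.018]
ball [324. 328.] 22 [ 0.502 -0.053  0.018]
ball [350. 330.] 20 [ 0.521 -0.094  0.018]
ball [333. 333.] 22 [ 0.501 -0.071  0.018]
ball [340. 335.] 22 [ 0.503 -0.084  0.018]
ball [322. 349.] 25 [ 0.465 -0.068  0.018]
top area [ 12  26  38  13 339] cap th 6.661338147750939e-16
```

Five balls lie well inside the screen, the cap reads 0.00 to 0.01 rad, the jar is home and the robot is clear.

```bash
python3 -c "
from station import ctrl
print(ctrl.close_job(),ctrl.get_obs()['time'])"
```

```text
the job is handed in; nothing more can be done
the job is handed in; nothing more can be done
```

I set the cap on the slot, tipped the jar with its lever to about 2.0 rad, swung it back against its stop and handed the job in at about 32 s. The last checks passed, but two force and slip events on the way could count against it.

**Last checks**
- **Cap:** the bar reads 0.01 rad in the scene view and 0.00 rad in the top view.
- **Jar:** the lever matches its starting picture with no pixel shift (0.996), after I felt the stop at 26 N.
- **Small balls:** all five are in the screen, within about 45 mm of its centre.
- **Large balls:** I saw both in the jar while it was tipped. Afterwards I did not confirm them separately, but nothing large showed outside the jar.
- **Robot:** clear of everything, with forces near zero.

**What went wrong or disagreed**
- **First cap grip:** it closed on nothing. The fingertips reached about 2–3 cm less far than the tool data led me to expect, so I moved in further and gripped again.
- **Return swing:** the handle slipped out of the loosely closed fingers near the end, and a contact force of about 71 N showed briefly. I could not tell whether the pads or the gripper's body made that contact. If it was the body, it would break the 40 N limit.
- **Jar short of home:** the slip left the jar slightly off its stop, so I pressed the handle down with closed fingers until it seated.

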